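# Close up the bead stand: drawer shut, post held at its mark, cam lever closed

## Task

Get the jewellery display stand ready: the beads are loaded, so first push its drawer fully shut. Then take the stand's wooden knob, lift the post until the red band has just come out of the ring (its lower edge level with the top of the ring) and, holding it there, turn your hand clockwise (seen from above) so that a finger sweeps the yellow cam lever round until it is fully closed. The post drops if let go, so finish while still holding the knob with the band at the ring, and leave the other wares where they stand.

Things in the scene. Friction and masses are not known exactly. Their poses are not given: they have to be found in the camera images.
- rim (a point): the stand: a dark wooden box 170 x 180 mm and 64 mm high, fixed to the table, with an upright steel tube in the middle of its top. This point lies on the tube's axis at the top of the aluminium cam ring (40 mm in diameter), 112 mm above the table, where the post comes out. Axes are the stand's: x points away from the drawer's front, to the back of the stand, z up
- knob: the round wooden knob on top of the post: upright cylinder 40 mm in diameter and 40 mm high, origin at its middle. It sits on a dark steel shaft 15 mm in diameter and turns freely about its vertical axis with the shaft. With the post down its middle is 32 mm above the ring's top; with the post at its mark 72 mm
- post (a joint): height of the post (with its knob) above its lowest position, in m: 0 down (it starts there and drops back there if let go, weight 2 to 4 N), 0.040 at the mark, 0.080 at the upper stop. The mark is a red band, 8 mm high, around the shaft; hidden in the tube while the post is down. At the mark the band's lower edge is level with the ring's top
- lever (a joint): opening angle of the yellow cam lever, rad: 0 fully closed (a firm stop), starts 0.6 to 0.9, open stop 1.05. It turns with the cam ring about the post's axis, clockwise seen from above to close, and stays where it is left (2 to 3 N at the paddle to move it). Seen from above the lever points, from the post's axis, in the direction 0.3 rad + this angle, counter-clockwise from the stand's x axis
- lever_tip (a point): middle of the top edge of the lever's upright paddle: a yellow plate 8 mm thick, from 24 to 46 mm from the post's axis, its top 74 mm above the ring's top. At the mark, tips of fingers gripping the knob's middle reach some 20 mm below that top and sweep the paddle when turned about the post. Grip with the sweeping finger some 50 degrees counter-clockwise of the lever, clear of it
- drawer (a joint): how far the drawer is open, m: 0 fully shut, flush with the box; slides straight along the stand's x axis and stays where it is left, friction about 1 N
- drawer_front (a point): centre of the drawer's flat front face (158 mm wide, 46 mm high, from 8 to 54 mm above the table, with a flush brass plate), 31 mm above the table; shut, it lies 85 mm in front of the post's axis. Axes as the stand's; push along its x to shut
- candlestick_tall: bystander: brass candlestick, 80 mm foot, 165 mm high; origin under its foot
- candlestick_dark: bystander: dark iron candlestick, 80 mm foot, 132 mm high; origin under its foot
- trivet: bystander: dark cast-iron disc, 130 mm in diameter, 16 mm high; origin under its centre
- tin: bystander: copper tin, 60 mm in diameter, 80 mm high; origin under its centre
- bowl: bystander: wooden bowl, 130 mm in diameter, 50 mm high; origin under its centre
- mug: bystander: blue mug, 76 mm in diameter, 85 mm high; origin under its centre
Mind the look-alikes: they are no part of the job. What is meant by the part that bears rim is not orange or turquoise, and is the larger of those in its own colour.

How it is judged (in metres and radians):
On the way, in this order (a step that is already met when the one before it is completed fails the run):
1. the drawer is fully shut (within 5 mm) (value of joint drawer below 0.005 m), for 0.2 s.
2. the fingers hold the knob with the post at its mark (within 6 mm) while the lever is still open (value of joint post between 0.034 and 0.046 m and value of joint lever above 0.4 rad and contact force between the fingers and knob above 1 N), for 0.2 s.
3. the lever is fully closed (within 0.12 rad) with the post still held at its mark (value of joint post between 0.034 and 0.046 m and value of joint lever below 0.12 rad and contact force between the fingers and knob above 1 N), for 0.2 s.
At the end, for the whole second after the job is handed in: The drawer is shut within 5 mm, the lever closed within 0.12 rad, and the fingers still hold the knob (more than 1 N), at rest, with the post within 6 mm of its mark (all of step 3 and value of joint drawer below 0.005 m and linear speed of knob below 0.02 m/s); the arm keeps its last pose, push and grip.
It fails at once if the lever is swung past half way while the post is more than 10 mm off its mark (value of joint lever below 0.3 rad and (value of joint post below 0.03 m or value of joint post above 0.05 m)).
It fails at once if another ware is shifted more than 25 mm (distance of any of candlestick_tall, candlestick_dark, trivet, tin, bowl, mug from where it was at the start of the episode above 0.025 m).
It also fails if it takes over 58 s, if anything falls off the work surface, if the arm or the gripper's body presses on something with over 40 N, if the wrist force passes 120 N, or if a joint passes its speed limit or range.

## Robot

A 6-joint arm with a two-finger parallel gripper is mounted at the origin on the work surface. World frame = base frame: x ahead of the robot, y to its left, z up, the work surface at z = 0. Lengths are in mm, angles in rad, forces in N, time in s.
With the tool pointing down it reaches from about 325 to 900 mm from the base axis. Payload 3.5 kg.
Tool frame: the origin (TCP) lies midway between the tips of the shut fingers; the grasp point (between the pads) lies 19 mm behind it; z points along the fingers, y is the direction in which the jaws open and shut (so a half turn about z gives the same grasp; the last joint's range is limited). The gripper opens to 85 mm and grips with 20 to 120 N. Pads are 22 mm wide; open, the fingers measure 114 mm over their backs; the gripper's body (76 mm by 85 mm) begins 54 mm behind the grasp point. The pads swing forward as they close: fully open they stand 13 mm farther back than shut.
Start: joints at [-1.372, 0.276, -0.026, 1.268, 0, 1.467], TCP at [185.762, -596.753, 231.313] pointing down, gripper open.
Joint ranges: [-3.12, 3.12], [-0.85, 1.88], [-1.08, 1.24], [-1.95, 2.15], [-1.57, 1.53], [-3.14, 3.14]. Speed limits (rad/s): [2.57, 2.57, 3.14, 3.14, 3.14, 3.14].

## Interface

Orientations are given as a 3x3 rotation matrix whose columns are the frame's x, y, z axes.
In Python, from cell import arm gives the robot as it stands.
- The arm moves only by the tool apply_moves, never from a script. Its argument "moves" is a list that holds one entry, the list of rows, each a list of 7 numbers: the shift along the tool's x, y, z in mm, then the turn, a rotation vector about the tool's x, y, z in degrees, then the finger opening in mm, from 0 to 85.4. In form: [[[x, y, z, ax, ay, az, grip], ...]]. A call has 1 to 20 rows; each row shifts and turns the commanded pose from where the row before left it, along the tool's axes as they then stand; what a row does not reach is not made up. A row lasts 1/8 s, in which the tool goes at most 62.5 mm and 10.7 degrees, less where a joint would pass 70% of its speed; a pose out of reach is approached as far as the arm can. A call is refused whole if a number of a shift passes 62.5 or a number of a turn 10.7, either way. A call with a gripper value outside its range is refused whole. The fingers move at their own pace and stop on an object; "grip_force" is the grip in N (left out, the last holds). Time passes only in rows, so rows that do not move let the fingers close. It gives the time, the measured TCP pose, the force and the opening at its end, in the units of the state.
- arm.read_state(): the state, without advancing time (a new reading comes with each control period).
- arm.get_image(name): name is "side" or "top"; returns a dict with "color" (420x560x3 uint8, red, green, blue), "K" (3x3 intrinsics, pixels), "dist_coeffs" ([k1, k2, p1, p2, k3] as OpenCV has them; the pictures are not rectified), "T" (4x4, takes a point from camera to world coordinates). Camera axes: x right, y down, z forward; pixel columns grow to the right and rows downward; lengths in mm; the calibration is good to about 2 mm. A picture is of the moment at which its call begins. There is no depth.
- arm.hand_in(): hands the job in, once; it reports no verdict.
Trained networks look in a picture, given as the dict that the camera call returned (one of the last four; its "shot" number tells which), for a name from the list of things; names that differ only in an ending like _2 or _b are one class to them, and where a whole thing is asked for, a point or a joint stands for the part that bears it (a point fixed in the world has none). Each returns a list of dicts, best first, with "p" (0 to 1); they miss things now and then, are a little off and sometimes report something else, mostly with a low value. They report only what shows in the picture. A call takes as long as a camera call. They do not tell look-alikes from the thing itself.
- arm.trace(picture, thing): "pixels" (420x560 bool, what is visible of it).
- arm.place_of(picture, thing): "at" ([x, y, z] in mm, in world coordinates, good to about 4 mm: a listed point, or the origin of a listed thing).
The state is a dict: "t": time; "qpos": joint angles; "dq": joint speeds; "joint_efforts": joint torques, N m; "tool_pos": TCP position; "tool_rot": TCP orientation; "ft_force": force on the tool from outside, world axes, zero at the start; "wrist_torque": the same for the moment, N m; "gripper_width": finger opening in mm.
Only numpy, scipy, OpenCV 4.12 (cv2) and the standard library are available. Lean on these libraries where they do the work, as an engineer would, in place of code of your own. Each camera call takes 0.05 s, during which the arm holds its last target.

## Working session

There is one attempt and no reset: what is moved stays moved. The work goes in short steps, Python scripts to look and compute and a tool call to move; the robot and the scene stay as the last step left them, time stands still between calls to the robot, and variables do not carry over. Pictures are saved under pics/ and viewed, and the job is handed in when it is done.

Besides the shell and the picture viewer there is one more tool, called after "Call:" by a JSON object that holds its "name" and its "arguments". apply_moves: Moves the arm, as the interface text tells. Its arguments: {"type":"object","properties":{"moves":{"type":"array"},"grip_force":{"type":"number"}},"required":["moves"]}

```bash
mkdir -p pics; ls; cat > h.py <<'E'
import numpy as np, cv2
from cell import arm
def save(im,n): cv2.imwrite('pics/'+n,cv2.cvtColor(im,cv2.COLOR_RGB2BGR))
def proj(pic,P):
    Ti=np.linalg.inv(pic['T']);P=np.atleast_2d(np.array(P,float))
    r,_=cv2.Rodrigues(Ti[:3,:3]);p,_=cv2.projectPoints(P,r,Ti[:3,3].copy(),np.array(pic['K'],float),np.array(pic['dist_coeffs'],float));return p.reshape(-1,2)
def ray_z(pic,uv,z):
    uv=np.array(uv,float).reshape(-1,1,2)
    n=cv2.undistortPoints(uv,np.array(pic['K'],float),np.array(pic['dist_coeffs'],float)).reshape(-1,2)
    T=np.array(pic['T']);d=np.c_[n,np.ones(len(n))]@T[:3,:3].T;o=T[:3,3]
    return o+d*((z-o[2])/d[:,2])[:,None]
E
python3 - <<'E'
from h import *
print(arm.read_state())
for c in('top','side'):
    p=arm.get_image(c);save(p['color'],c+'0.png');print(c,np.round(p['T'],2).tolist(),p['K'])
    for n in['rim','knob','lever_tip','drawer_front','candlestick_tall','candlestick_dark','trivet','tin','bowl','mug']:
        print(n,[(np.round(d['at']).tolist(),round(d['p'],2),np.round(proj(p,d['at'])[0]).tolist()) for d in arm.place_of(p,n)])
E
```

```text
pics
{'t': 0.0, 'qpos': array([-1.37240202e+00,  2.77164911e-01, -2.78676940e-02,  1.26799147e+00,
       -1.75846649e-06,  1.46738794e+00]), 'dq': array([ 0.00067895, -0.00028713,  0.0003463 ,  0.00116726,  0.00041475,
        0.00117188]), 'joint_efforts': array([ 1.50241303e-03, -4.45510125e+01,  2.95202565e+01,  1.65381673e-02,
        5.19214052e-05,  7.82682505e-07]), 'tool_pos': array([ 185.60932271, -596.00065799,  230.14608778]), 'tool_rot': array([[ 9.54802256e-01,  2.97241413e-01, -4.40802626e-04],
       [ 2.97241652e-01, -9.54799786e-01,  2.18370160e-03],
       [ 2.28208295e-04, -2.21602812e-03, -9.99997519e-01]]), 'ft_force': array([-0.02851764,  0.38807236,  0.25794097]), 'wrist_torque': array([ 0.01158301, -0.00337896,  0.01383016]), 'gripper_width': 85.49706343290444}
top [[-0.01, -0.98, 0.18, 305.72], [-1.0, 0.01, -0.0, -12.3], [-0.0, -0.18, -0.98, 1629.54], [0.0, 0.0, 0.0, 1.0]] [[473.41083217   0.         276.72701008]
 [  0.         473.41083217 215.72398543]
 [  0.           0.           1.        ]]
rim [([338.0, -353.0, 110.0], 0.87, [384.0, 291.0]), ([704.0,
[... 1863 characters left out ...]
0], 0.68, [155.0, 254.0]), ([742.0, -173.0, -0.0], 0.64, [267.0, 191.0]), ([605.0, -31.0, 189.0], 0.48, [276.0, 184.0])]
drawer_front [([472.0, -67.0, 35.0], 0.84, [318.0, 235.0]), ([428.0, 159.0, 24.0], 0.75, [286.0, 293.0]), ([643.0, 325.0, 23.0], 0.56, [183.0, 294.0]), ([680.0, 125.0, -2.0], 0.53, [223.0, 249.0])]
candlestick_tall [([682.0, 123.0, 2.0], 0.85, [223.0, 248.0])]
candlestick_dark [([489.0, 496.0, -0.0], 0.78, [179.0, 381.0])]
trivet [([602.0, -270.0, -2.0], 0.56, [316.0, 193.0])]
tin [([742.0, -172.0, -1.0], 0.81, [267.0, 191.0]), ([383.0, 378.0, -3.0], 0.39, [248.0, 369.0])]
bowl [([377.0, 377.0, 0.0], 0.94, [250.0, 370.0])]
mug [([459.0, -530.0, 0.0], 0.64, [386.0, 171.0])]
```

View pics/top0.png

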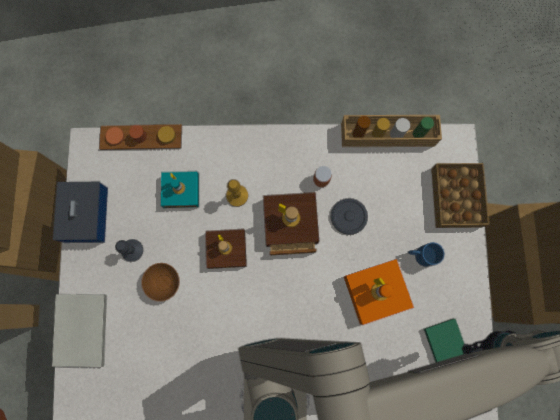

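View pics/side0.png

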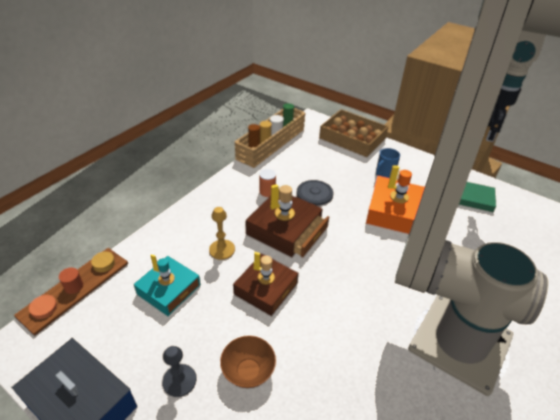

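Four stands could be taken for the right one in the top view: orange (380,290), turquoise (180,188), small dark (225,247) and large dark (291,218). I choose the large dark one and check it in a crop.

```bash
python3 - <<'E'
from h import *
for c,(u,v) in(('top',(291,220)),('side',(288,215))):
    p=arm.get_image(c);im=p['color'][v-55:v+55,u-70:u+70];save(cv2.resize(im,None,fx=5.5,fy=5.5,interpolation=cv2.INTER_CUBIC),c+'1.png')
    for n in ['rim','drawer_front']:
      for i,d in enumerate(arm.trace(p,n)):
        m=d['pixels'];ys,xs=np.nonzero(m)
        if len(xs)==0:continue
        print(c,n,d['p'],len(xs),xs.min(),xs.max(),ys.min(),ys.max())
E
```

```text
top rim 0.79 1370 161 198 170 207
top rim 0.72 3156 263 318 192 254
top rim 0.67 2860 344 413 261 324
top rim 0.66 1506 204 246 229 268
top drawer_front 0.75 480 270 316 242 254
side rim 0.97 3772 246 328 185 255
side rim 0.91 2612 366 423 165 233
side rim 0.91 2585 132 200 254 315
side drawer_front 0.55 716 295 329 216 256
side drawer_front 0.52 242 168 197 280 311
```

```bash
ls -la; python3 -c "
from cell import arm;print([x for x in dir(arm) if x[0]!='_'])"
```

```text
total 16
drwxr-xr-x  3 agent agent 4096 Dec  6 14:17 .
drwxr-xr-x 23 root  root  4096 Dec  6 14:17 ..
-rw-r--r--  1 agent agent  642 Dec  6 14:17 h.py
drwxr-xr-x  2 agent agent 4096 Dec  6 14:18 pics
['IKError', 'get_image', 'hand_in', 'place_of', 'read_state', 'trace']
```

View pics/top1.png

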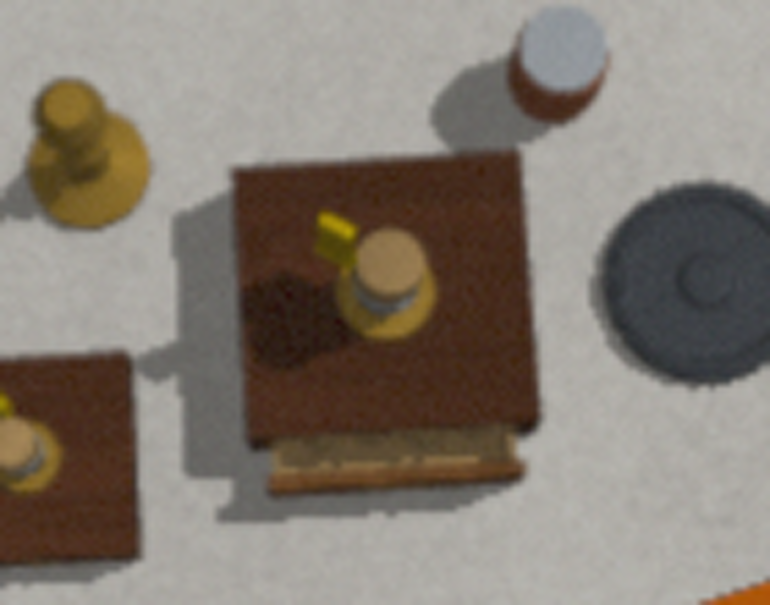

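View pics/side1.png

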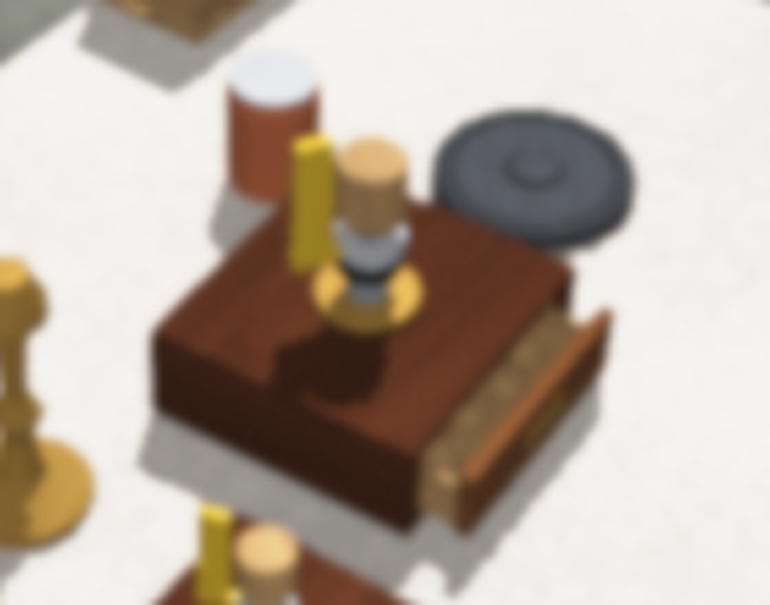

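```bash
python3 - <<'E'
from h import *
p=arm.get_image('top');q=arm.get_image('side')
c=np.array([[235,170],[519,153],[538,424],[250,440]])/5.5+[221,165]
W=ray_z(p,c-0.4,64);print('corners top',np.round(W,1).tolist(),'mean',W.mean(0))
for i in range(4):
    d=W[(i+1)%4]-W[i];print(np.hypot(*d[:2]),np.degrees(np.arctan2(d[1],d[0])))
o=np.array([218,160])
c=np.array([[155,335],[405,450],[570,270]])/5.5+o
W=ray_z(q,c-0.4,64);print('side',np.round(W,1).tolist(),(W[0]+W[2])/2)
for i in range(2):
    d=W[i+1]-W[i];print(np.hypot(*d[:2]),np.degrees(np.arctan2(d[1],d[0])))
# knob top center z=164 ; paddle top z=186
print('knobtop',ray_z(p,np.array([391,262])/5.5+[221,165]-.4,164),ray_z(q,np.array([374,160])/5.5+o-.4,164))
print('paddle',ray_z(p,np.array([338,225])/5.5+[221,165]-.4,186),ray_z(q,np.array([312,144])/5.5+o-.4,186))
# drawer top front edge z=54
print('drawer',ray_z(p,np.array([[270,478],[522,467]])/5.5+[221,165]-.4,54),ray_z(q,np.array([[467,480],[610,315]])/5.5+o-.4,54))
E
```

```text
corners top [[665.1, 32.0, 64.0], [674.2, -143.4, 64.0], [505.7, -150.9, 64.0], [497.6, 23.6, 64.0]] mean [585.65720677 -59.69513657  64.        ]
175.61486957117083 -87.01316958269811
168.7140550114682 -177.44399458910144
174.68021151422892 92.6507878734636
167.68510995332264 2.873752633530772
side [[661.4, 39.1, 64.0], [504.3, 27.5, 64.0], [509.5, -143.8, 64.0]] [585.4589977  -52.33947237  64.        ]
157.53582016635386 -175.76668374109363
171.3177634020476 -88.23232500151799
knobtop [[587.23027754 -60.06234837 164.        ]] [[586.12747448 -54.37212745 164.        ]]
paddle [[604.61022173 -29.66074445 186.        ]] [[604.17250449 -23.1220982  186.        ]]
drawer [[ 475.51003474   11.77531758   54.        ]
 [ 480.74161511 -141.43738107   54.        ]] [[ 471.53817767   17.48273615   54.        ]
 [ 477.11454945 -135.44594912   54.        ]]
```

The crop confirms the large dark stand: knob at about (587,-59), yaw about 2.6°, lever about 59° in the world frame (about 0.68 rad open), drawer about 28 mm open. The turn must end within q6's range, so I first turn the hand half round while closing and rising.

Call:
{"name": "apply_moves", "arguments": {"moves": [[[0,0,-3,0,0,-10.3,0],[0,0,-3,0,0,-10.3,0],[0,0,-3,0,0,-10.3,0],[0,0,-3,0,0,-10.3,0],[0,0,-3,0,0,-10.3,0],[0,0,-3,0,0,-10.3,0],[0,0,-3,0,0,-10.3,0],[0,0,-3,0,0,-10.3,0],[0,0,-3,0,0,-10.3,0],[0,0,-3,0,0,-10.3,0],[0,0,-3,0,0,-10.3,0],[0,0,-3,0,0,-10.3,0],[0,0,-3,0,0,-10.3,0],[0,0,-3,0,0,-10.3,0],[0,0,-3,0,0,-10.3,0],[0,0,-3,0,0,-10.3,0]]], "grip_force": 30}}

```text
t: 3.5
tool_pos: [185.8, -596.8, 279.4]
tool_rot: [[-0.999, -0.042, -0.0], [-0.042, 0.999, -0.0], [0.0, -0.0, -1.0]]
ft_force: [-0.1, 0.5, -0.0]
gripper_width: -0.0
```

```bash
cat >> h.py <<'E'
def plan(target):
    s=arm.read_state();R=s['tool_rot'];p=s['tool_pos']
    print('t',round(s['t'],2),'pos',np.round(p,1),'xang',round(np.degrees(np.arctan2(R[1,0],R[0,0])),2),'yang',round(np.degrees(np.arctan2(R[1,1],R[0,1])),2),'q',np.round(s['qpos'],2),'F',np.round(s['ft_force'],1),'w',round(s['gripper_width'],1))
    print('tool shift',np.round(R.T@(np.array(target)-p),1)); return s
E
python3 -c "
from h import *
plan([425,-66,279])"
```

```text
t 3.5 pos [ 185.8 -596.8  279.4] xang -177.57 yang 92.43 q [-1.37  0.26  0.05  1.36 -0.   -1.41] F [-0.1  0.5 -0. ] w -0.0
tool shift [-2.616e+02  5.201e+02  4.000e-01]
```

Call:
{"name": "apply_moves", "arguments": {"moves": [[[-20.1,40,0,0,0,0,0],[-20.1,40,0,0,0,0,0],[-20.1,40,0,0,0,0,0],[-20.1,40,0,0,0,0,0],[-20.1,40,0,0,0,0,0],[-20.1,40,0,0,0,0,0],[-20.1,40,0,0,0,0,0],[-20.1,40,0,0,0,0,0],[-20.1,40,0,0,0,0,0],[-20.1,40,0,0,0,0,0],[-20.1,40,0,0,0,0,0],[-20.1,40,0,0,0,0,0],[-20.1,40,0,0,0,0,0],[0,0,0,0,0,0,0]]]}}

```text
t: 5.25
tool_pos: [428.6, -65.4, 279.5]
tool_rot: [[-0.999, -0.041, 0.0], [-0.041, 0.999, 0.0], [-0.0, 0.0, -1.0]]
ft_force: [-0.2, -0.3, -0.5]
gripper_width: -0.1
```

```bash
python3 -c "
from h import *
plan([425,-66,28])"
```

```text
t 5.25 pos [428.6 -65.4 279.5] xang -177.63 yang 92.37 q [-0.3  -0.09 -0.33  1.33  0.   -0.34] F [-0.2 -0.3 -0.5] w -0.1
tool shift [  3.7  -0.5 251.5]
```

Call:
{"name": "apply_moves", "arguments": {"moves": [[[1,0,50,0,0,0,0],[1,0,50,0,0,0,0],[1,0,50,0,0,0,0],[0,0,50,0,0,0,0],[0,0,50,0,0,0,0],[0,0,0,0,0,0,0],[-10,0,0,0,0,0,0],[-10,0,0,0,0,0,0],[-10,0,0,0,0,0,0],[-10,0,0,0,0,0,0],[-5,0,0,0,0,0,0],[-5,0,0,0,0,0,0],[-5,0,0,0,0,0,0],[0,0,0,0,0,0,0]]]}}

```text
t: 7.0
tool_pos: [480.5, -65.6, 29.3]
tool_rot: [[-0.999, -0.037, 0.001], [-0.037, 0.999, 0.0], [-0.001, 0.0, -1.0]]
ft_force: [-0.1, 0.4, 0.5]
gripper_width: 0.1
```

```bash
python3 - <<'E'
from h import *
plan([491,-63,28])
p=arm.get_image('side');v,u=215,288
save(cv2.resize(p['color'][v-55:v+55,u-70:u+70],None,fx=5.5,fy=5.5,interpolation=cv2.INTER_CUBIC),'side2.png')
E
```

```text
t 7.0 pos [480.5 -65.6  29.3] xang -177.9 yang 92.1 q [-0.27  0.23 -0.56  0.77  0.   -0.31] F [-0.1  0.4  0.5] w 0.1
tool shift [-10.6   2.3   1.3]
```

View pics/side2.png

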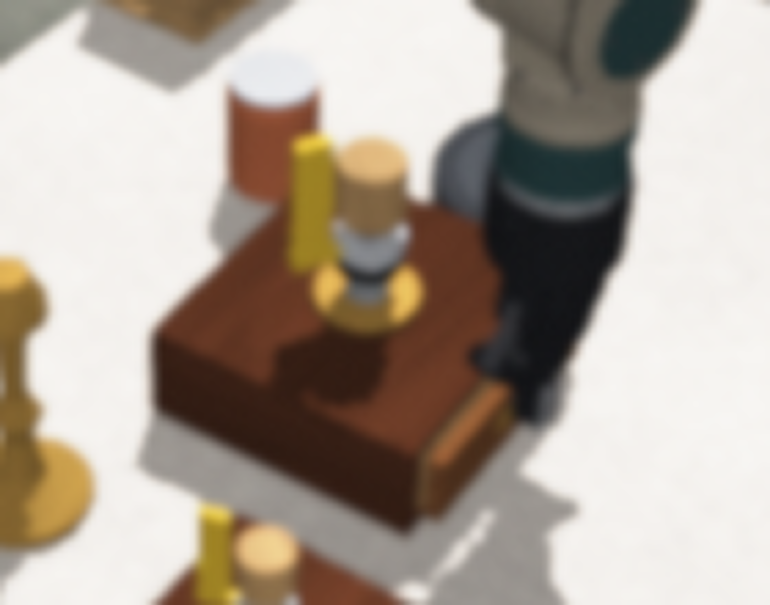

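The side crop shows the drawer front (about 470,440) standing roughly 8 mm proud. I push on until a force appears.

Call:
{"name": "apply_moves", "arguments": {"moves": [[[-4,0,0,0,0,0,0],[-3,0,0,0,0,0,0],[-3,0,0,0,0,0,0],[-1,0,0,0,0,0,0],[0,0,0,0,0,0,0]]]}}

```text
t: 7.68
tool_pos: [491.0, -65.2, 29.3]
tool_rot: [[-0.999, -0.037, 0.0], [-0.037, 0.999, -0.0], [-0.0, -0.0, -1.0]]
ft_force: [-1.1, 0.3, 0.0]
gripper_width: -0.2
```

Call:
{"name": "apply_moves", "arguments": {"moves": [[[-1,0,0,0,0,0,0],[-1,0,0,0,0,0,0],[-0.5,0,0,0,0,0,0],[0,0,0,0,0,0,0]]]}}

```text
t: 8.18
tool_pos: [493.4, -65.2, 29.3]
tool_rot: [[-0.999, -0.036, -0.0], [-0.036, 0.999, 0.0], [0.0, 0.0, -1.0]]
ft_force: [-1.0, 0.7, -0.7]
gripper_width: -0.1
```

Call:
{"name": "apply_moves", "arguments": {"moves": [[[-1,0,0,0,0,0,0],[-1,0,0,0,0,0,0],[0,0,0,0,0,0,0]]]}}

```text
t: 8.55
tool_pos: [493.4, -65.1, 29.2]
tool_rot: [[-0.999, -0.036, -0.004], [-0.036, 0.999, -0.0], [0.004, -0.0, -1.0]]
ft_force: [-6.1, -0.1, 5.4]
gripper_width: 0.1
```

Call:
{"name": "apply_moves", "arguments": {"moves": [[[-1.5,0,0,0,0,0,0],[0,0,0,0,0,0,0],[0,0,0,0,0,0,0]]]}}

```text
t: 8.93
tool_pos: [493.2, -65.1, 28.9]
tool_rot: [[-0.999, -0.036, -0.007], [-0.036, 0.999, -0.001], [0.007, -0.001, -1.0]]
ft_force: [-9.1, -1.2, 7.1]
gripper_width: 0.1
```

```bash
python3 - <<'E'
from h import *
plan([450,-65,28])
p=arm.get_image('side');v,u=215,288
save(cv2.resize(p['color'][v-55:v+55,u-70:u+70],None,fx=5.5,fy=5.5,interpolation=cv2.INTER_CUBIC),'side3.png')
E
```

```text
t 8.93 pos [493.2 -65.1  28.9] xang -177.94 yang 92.06 q [-0.26  0.26 -0.53  0.79 -0.   -0.3 ] F [-9.1 -1.2  7.1] w 0.1
tool shift [43.2  1.6  1.2]
```

View pics/side3.png

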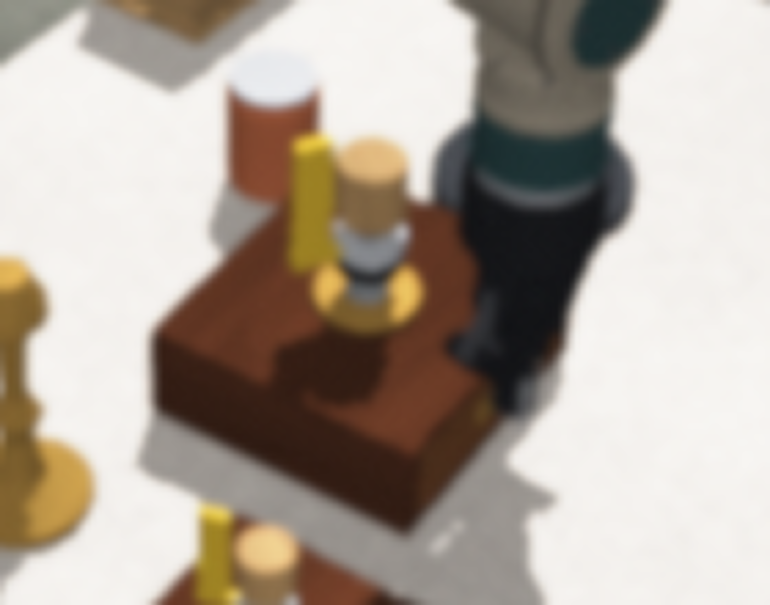

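The drawer is flush with the box in the picture and the arm stalls with 9 N. Next I back off, rise, open and turn 16.5° counter-clockwise.

Call:
{"name": "apply_moves", "arguments": {"moves": [[[15,0,0,0,0,0,0],[25,0,0,0,0,0,0],[0,0,-40,0,0,0,0],[0,0,-40,0,0,0,0],[0,0,-50,0,0,0,85],[0,0,-50,0,0,0,85],[0,0,-30,0,0,-8.3,85],[0,0,0,0,0,-8.2,85],[0,0,0,0,0,0,85]]]}}

```text
t: 10.1
tool_pos: [457.5, -66.7, 240.0]
tool_rot: [[-0.948, -0.317, 0.003], [-0.317, 0.948, -0.001], [-0.002, -0.001, -1.0]]
ft_force: [-0.3, -0.3, 0.1]
gripper_width: 85.0
```

```bash
python3 - <<'E'
from h import *
plan([587,-59,237])
for c,ks in(('side',),('top',)) and [('side',0),('top',0)]:
    p=arm.get_image(c)
    for n in['rim','knob','lever_tip','drawer_front']:
        print(c,n,[(np.round(d['at']).tolist(),round(d['p'],2)) for d in arm.place_of(p,n) if abs(d['at'][0]-550)<90 and abs(d['at'][1]+60)<80])
    if c=='side': u,v=288,215
    else: u,v=291,220
    save(cv2.resize(p['color'][v-55:v+55,u-70:u+70],None,fx=5.5,fy=5.5,interpolation=cv2.INTER_CUBIC),c+'4.png')
E
```

```text
t 10.1 pos [457.5 -66.7 240. ] xang -161.51 yang 108.49 q [-0.28 -0.02 -0.35  1.24  0.   -0.61] F [-0.3 -0.3  0.1] w 85.0
tool shift [-125.3  -33.8    3.4]
side rim [([588.0, -63.0, 113.0], 0.96)]
side knob [([587.0, -60.0, 143.0], 0.54), ([500.0, -63.0, 36.0], 0.2)]
side lever_tip [([606.0, -28.0, 185.0], 0.77)]
side drawer_front [([502.0, -63.0, 34.0], 0.76)]
top rim [([586.0, -60.0, 108.0], 0.83)]
top knob [([587.0, -61.0, 110.0], 0.47)]
top lever_tip [([606.0, -31.0, 186.0], 0.57)]
top drawer_front []
```

View pics/side4.png

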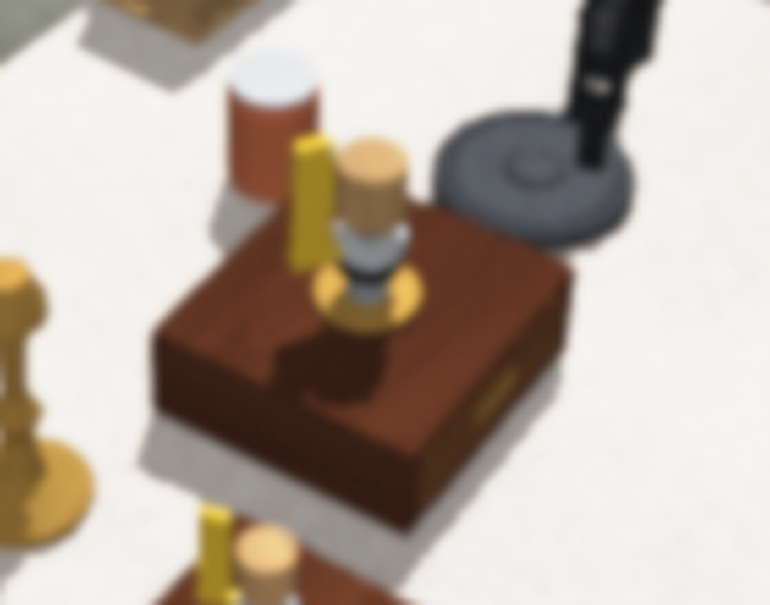

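Front at x 502, which fits a shut drawer. Axis at (587,-60), lever at about 58°. Moving over the knob and down.

Call:
{"name": "apply_moves", "arguments": {"moves": [[[-25,-7,0,0,0,0,85],[-25,-7,0,0,0,0,85],[-25,-7,0,0,0,0,85],[-25,-7,0,0,0,0,85],[-25,-7,0,0,0,0,85],[0,0,0,0,0,0,85],[0,0,0,0,0,0,85]]]}}

```text
t: 11.48
tool_pos: [585.7, -59.7, 239.0]
tool_rot: [[-0.948, -0.319, -0.001], [-0.319, 0.948, 0.0], [0.001, 0.001, -1.0]]
ft_force: [0.5, -0.3, -0.1]
gripper_width: 85.2
```

```bash
python3 - <<'E'
from h import *
plan([587,-60,126])
for c,u,v in[('side',288,195),('top',291,210)]:
    p=arm.get_image(c);save(cv2.resize(p['color'][v-55:v+55,u-70:u+70],None,fx=5.5,fy=5.5,interpolation=cv2.INTER_CUBIC),c+'5.png')
E
```

```text
t 11.47 pos [585.7 -59.7 239. ] xang -161.41 yang 108.59 q [-0.21  0.21 -0.1   1.27 -0.   -0.54] F [ 0.5 -0.3 -0.1] w 85.2
tool shift [ -1.3  -0.8 113. ]
```

View pics/side5.png

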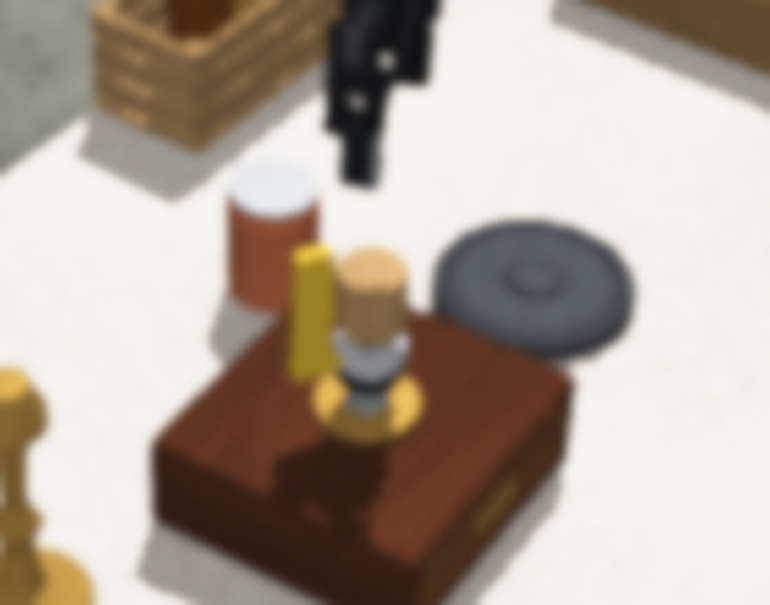

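Call:
{"name": "apply_moves", "arguments": {"moves": [[[-1.3,-0.8,15,0,0,0,85],[0,0,15,0,0,0,85],[0,0,15,0,0,0,85],[0,0,15,0,0,0,85],[0,0,15,0,0,0,85],[0,0,15,0,0,0,85],[0,0,15,0,0,0,85],[0,0,8,0,0,0,85],[0,0,0,0,0,0,85],[0,0,0,0,0,0,85]]]}}

```text
t: 12.82
tool_pos: [588.5, -60.3, 126.9]
tool_rot: [[-0.948, -0.319, 0.001], [-0.319, 0.948, -0.0], [-0.001, -0.001, -1.0]]
ft_force: [-0.2, 0.8, 0.5]
gripper_width: 84.9
```

```bash
python3 - <<'E'
from h import *
plan([587,-60,126])
for c,u,v in[('side',288,195),('top',291,210)]:
    p=arm.get_image(c);save(cv2.resize(p['color'][v-55:v+55,u-70:u+70],None,fx=5.5,fy=5.5,interpolation=cv2.INTER_CUBIC),c+'6.png')
E
```

```text
t 12.82 pos [588.5 -60.3 126.9] xang -161.41 yang 108.59 q [-0.21  0.29 -0.24  1.04  0.   -0.54] F [-0.2  0.8  0.5] w 84.9
tool shift [1.4 0.8 0.9]
```

View pics/side6.png

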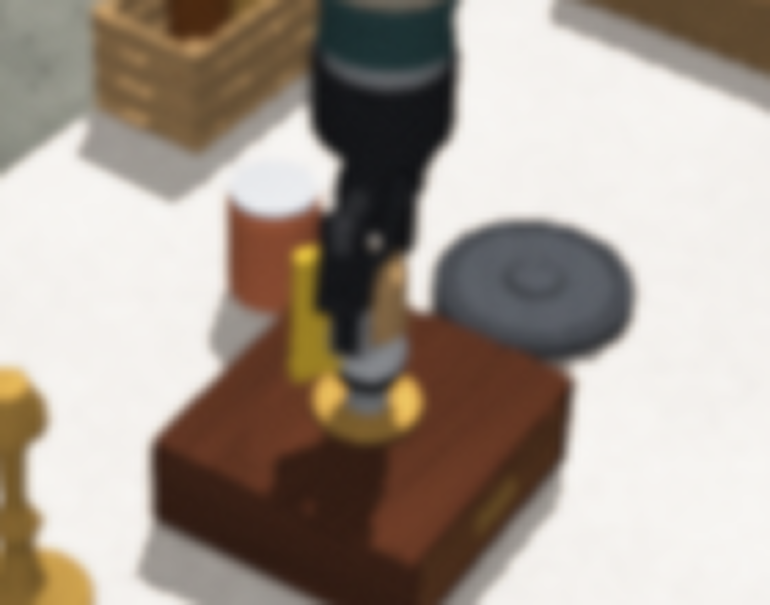

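The finger's offset left of the knob (350 against 372) matches the projection of a centred hand. Closing.

Call:
{"name": "apply_moves", "arguments": {"moves": [[[1.2,0.5,0,0,0,0,60],[0,0,0,0,0,0,46],[0,0,0,0,0,0,30],[0,0,0,0,0,0,30],[0,0,0,0,0,0,30],[0,0,0,0,0,0,30],[0,0,0,0,0,0,30]]], "grip_force": 50}}

```text
t: 13.8
tool_pos: [587.0, -60.5, 126.8]
tool_rot: [[-0.948, -0.319, 0.001], [-0.319, 0.948, -0.001], [-0.0, -0.001, -1.0]]
ft_force: [-1.5, -3.1, 5.3]
gripper_width: 38.6
```

```bash
python3 - <<'E'
from h import *
plan([587,-60,126])
for c,u,v in[('side',288,195),('top',291,210)]:
    p=arm.get_image(c);save(cv2.resize(p['color'][v-55:v+55,u-70:u+70],None,fx=5.5,fy=5.5,interpolation=cv2.INTER_CUBIC),c+'7.png')
    print(c,[(np.round(d['at']).tolist(),round(d['p'],2)) for d in arm.place_of(p,'lever_tip')][:4])
E
```

```text
t 13.8 pos [587.  -60.5 126.8] xang -161.42 yang 108.58 q [-0.21  0.29 -0.24  1.04 -0.   -0.54] F [-1.5 -3.1  5.3] w 38.6
tool shift [-0.2  0.5  0.8]
side [([375.0, -330.0, 187.0], 0.83), ([518.0, 171.0, 135.0], 0.73), ([725.0, 331.0, 132.0], 0.64), ([487.0, 491.0, -4.0], 0.55)]
top [([726.0, 335.0, 133.0], 0.55), ([516.0, 176.0, 138.0], 0.42), ([370.0, -327.0, 186.0], 0.4)]
```

View pics/side7.png

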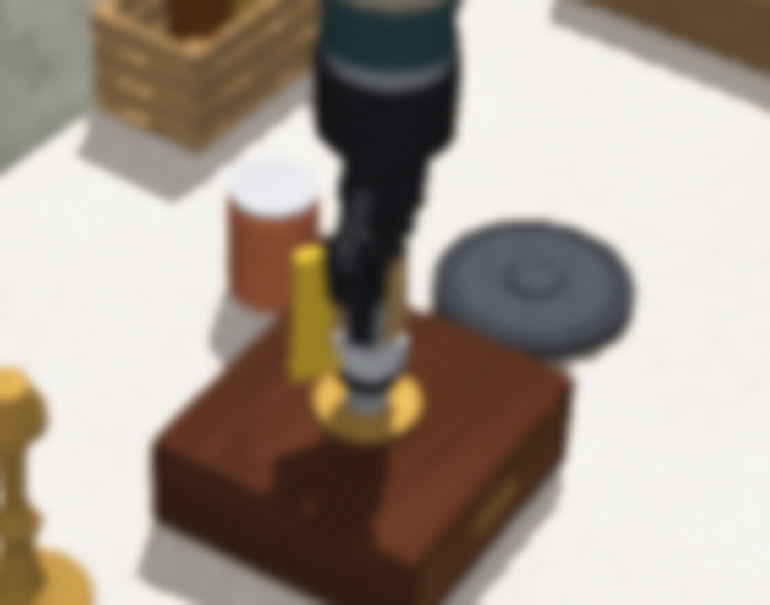

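Grip holds at 38.6 mm. Lifting 40 mm.

Call:
{"name": "apply_moves", "arguments": {"moves": [[[0,0,-4,0,0,0,30],[0,0,-6,0,0,0,30],[0,0,-6,0,0,0,30],[0,0,-6,0,0,0,30],[0,0,-6,0,0,0,30],[0,0,-6,0,0,0,30],[0,0,-6,0,0,0,30],[0,0,0,0,0,0,30],[0,0,0,0,0,0,30],[0,0,0,0,0,0,30]]]}}

```text
t: 15.25
tool_pos: [586.9, -60.5, 165.8]
tool_rot: [[-0.948, -0.319, 0.0], [-0.319, 0.948, -0.001], [0.0, -0.001, -1.0]]
ft_force: [1.9, -4.6, -2.0]
gripper_width: 39.1
```

```bash
python3 - <<'E'
from h import *
plan([587,-60,166.8])
p=arm.get_image('side');u,v=284,195
a=proj(p,[[587,-60,112],[587,-60,120]]);print(a)
save(cv2.resize(p['color'][v-33:v+33,u-44:u+44],None,fx=9,fy=9,interpolation=cv2.INTER_CUBIC),'side8.png')
E
```

```text
t 15.25 pos [586.9 -60.5 165.8] xang -161.42 yang 108.58 q [-0.21  0.26 -0.19  1.12 -0.   -0.54] F [ 1.9 -4.6 -2. ] w 39.1
tool shift [-0.3  0.4 -1. ]
[[285.79859803 201.0968421 ]
 [285.89973902 199.0668876 ]]
```

View pics/side8.png

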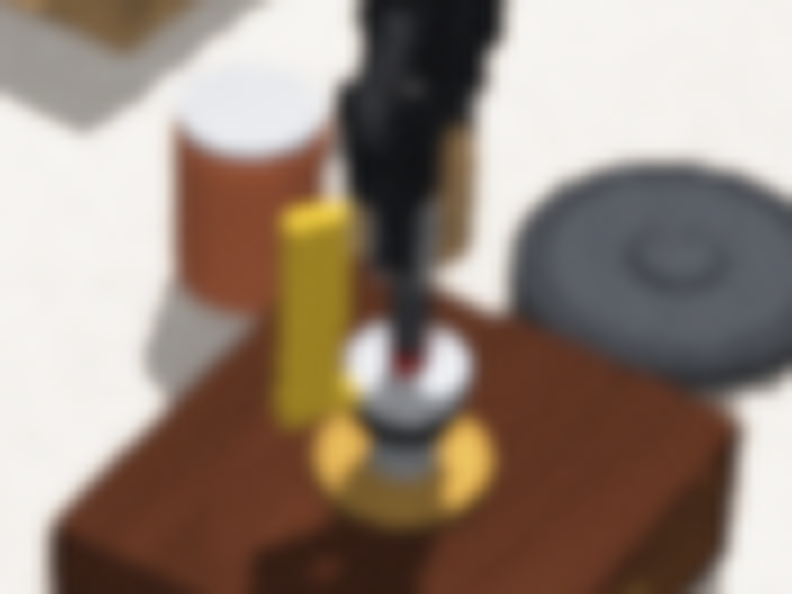

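```bash
python3 - <<'E'
from h import *
p=arm.get_image('side');im=p['color'].astype(float)
th=np.linspace(0,2*np.pi,60)
C=p['T'][:2,3]-[587,-60];C=C/np.hypot(*C)
for h in(30,34,36,38,40,42,44):
    z0=112+h-40
    f=np.array([587,-60])+7.5*C
    print(h,'bot',np.round(proj(p,[*f,max(z0,112)])[0],2),'top',np.round(proj(p,[*f,z0+8])[0],2))
print('ring ctr',proj(p,[587,-60,112]),'ring ext',proj(p,[[587+20*C[0],-60+20*C[1],112],[587-20*C[0],-60-20*C[1],112]]))
for v in range(192,212): print(v,[tuple(im[v,u].astype(int)) for u in(284,285,286)])
E
```

```text
30 bot [285.72 202.76] top [285.69 203.26]
34 bot [285.72 202.76] top [285.74 202.25]
36 bot [285.72 202.76] top [285.77 201.74]
38 bot [285.72 202.76] top [285.79 201.23]
40 bot [285.72 202.76] top [285.82 200.72]
42 bot [285.74 202.25] top [285.84 200.21]
44 bot [285.77 201.74] top [285.87 199.7 ]
ring ctr [[285.79859803 201.0968421 ]] ring ext [[285.57645033 205.55448675]
 [286.01567434 196.73965923]]
192 [(np.int64(43), np.int64(43), np.int64(44)), (np.int64(48), np.int64(49), np.int64(51)), (np.int64(72), np.int64(72), np.int64(73))]
193 [(np.int64(51), np.int64(48), np.int64(49)), (np.int64(52), np.int64(53), np.int64(56)), (np.int64(71), np.int64(69), np.int64(70))]
194 [(np.int64(50), np.int64(47), np.int64(48)), (np.int64(50), np.int64(50), np.int64(53)), (np.int64(59), np.int64(57), np.int64(58))]
195 [(np.int64(48), np.int64(44), np.int64(45)), (np.int64(45), np.int64(46), np.int64(48)), (np.int64(49), np.int64(47), np.int64(48))]
196 [(np.int64(47), np.int64(44), np.int64(45)), (np.int64(42), np.int64(42), np.int64(46)), (np.int64(46), np.int64(44), np.int64(45))]
197 [(n
[... 1401 characters left out ...]
7 [(np.int64(129), np.int64(131), np.int64(135)), (np.int64(131), np.int64(133), np.int64(137)), (np.int64(131), np.int64(133), np.int64(137))]
208 [(np.int64(111), np.int64(113), np.int64(117)), (np.int64(116), np.int64(118), np.int64(122)), (np.int64(112), np.int64(114), np.int64(118))]
209 [(np.int64(77), np.int64(78), np.int64(81)), (np.int64(81), np.int64(82), np.int64(85)), (np.int64(78), np.int64(80), np.int64(83))]
210 [(np.int64(49), np.int64(50), np.int64(52)), (np.int64(50), np.int64(51), np.int64(53)), (np.int64(51), np.int64(51), np.int64(53))]
211 [(np.int64(62), np.int64(64), np.int64(66)), (np.int64(59), np.int64(61), np.int64(63)), (np.int64(63), np.int64(64), np.int64(65))]
```

The red band is fully out at row 202, and the predicted centre at the mark is about 202.6, so the post stands at 39–41 mm. Now turning clockwise.

Call:
{"name": "apply_moves", "arguments": {"moves": [[[0,0,0,0,0,6,30],[0,0,0,0,0,6,30],[0,0,0,0,0,6,30],[0,0,0,0,0,6,30],[0,0,0,0,0,6,30],[0,0,0,0,0,6,30],[0,0,0,0,0,0,30]]]}}

```text
t: 16.23
tool_pos: [586.8, -59.1, 165.7]
tool_rot: [[-0.955, 0.297, 0.0], [0.297, 0.955, 0.002], [0.0, 0.002, -1.0]]
ft_force: [3.0, -0.9, -3.7]
gripper_width: 39.2
```

```bash
cat > look.py <<'E'
import sys
from h import *
s=plan([587,-60,166]);print('tau',np.round(s['wrist_torque'],2))
n=sys.argv[1]
for c,u,v in[('side',284,195),('top',288,205)]:
    p=arm.get_image(c);save(cv2.resize(p['color'][v-33:v+33,u-44:u+44],None,fx=9,fy=9,interpolation=cv2.INTER_CUBIC),c+n+'.png')
    print([(np.round(d['at']).tolist(),round(d['p'],2)) for d in arm.place_of(p,'lever_tip') if abs(d['at'][0]-600)<60 and abs(d['at'][1]+50)<60])
    if c=='side':
        im=p['color'].astype(int);rg=(im[:,:,0]-im[:,:,1])[197:208,284:287].mean(1);rg=np.clip(rg,0,None);print('band centroid',(rg*np.arange(197,208)).sum()/rg.sum(),rg.round())
E
python3 look.py 9
```

```text
t 16.23 pos [586.8 -59.1 165.7] xang 162.7 yang 72.7 q [-0.21  0.26 -0.2   1.12  0.    0.09] F [ 3.  -0.9 -3.7] w 39.2
tool shift [-0.4 -0.8 -0.3]
tau [-0.16 -0.61  0.  ]
[([616.0, -37.0, 188.0], 0.71)]
band centroid 201.7476635514019 [ 2.  2.  4. 13. 34. 45. 31. 11.  1.  0.  0.]
[]
```

View pics/side9.png

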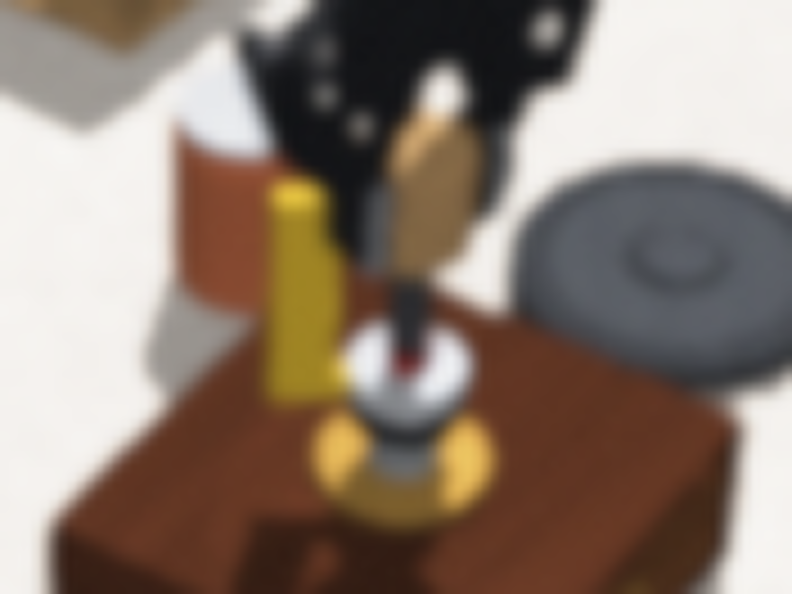

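The lever has swept to about 38° with the band still at the ring. Continuing with smaller steps.

Call:
{"name": "apply_moves", "arguments": {"moves": [[[0,0,0,0,0,4,30],[0,0,0,0,0,4,30],[0,0,0,0,0,4,30],[0,0,0,0,0,3,30],[0,0,0,0,0,0,30]]]}}

```text
t: 17.05
tool_pos: [587.0, -58.6, 166.0]
tool_rot: [[-0.845, 0.534, 0.001], [0.534, 0.845, 0.003], [0.001, 0.003, -1.0]]
ft_force: [4.1, 3.0, -5.3]
gripper_width: 38.9
```

```bash
python3 look.py 10
```

```text
t 17.05 pos [587.  -58.6 166. ] xang 147.7 yang 57.7 q [-0.21  0.26 -0.19  1.12  0.    0.35] F [ 4.1  3.  -5.3] w 38.9
tool shift [-0.7 -1.2 -0. ]
tau [ 0.54 -0.87  0.02]
[([623.0, -44.0, 183.0], 0.48)]
band centroid 201.75531914893614 [ 2.  2.  4. 16. 38. 49. 34. 12.  0.  0.  0.]
[]
```

View pics/side10.png

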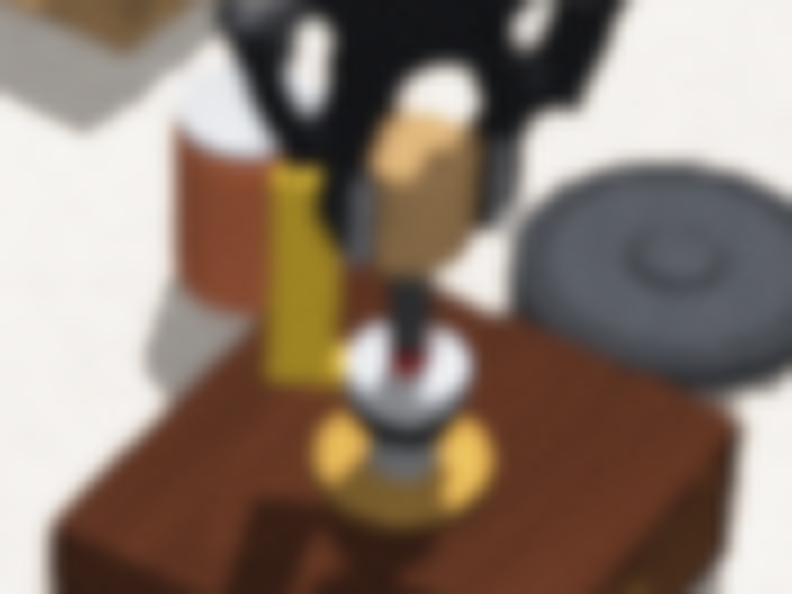

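Call:
{"name": "apply_moves", "arguments": {"moves": [[[0,0,0,0,0,2,30],[0,0,0,0,0,2,30],[0,0,0,0,0,0,30]]]}}

```text
t: 17.62
tool_pos: [587.1, -58.5, 166.0]
tool_rot: [[-0.806, 0.592, 0.001], [0.592, 0.806, 0.004], [0.001, 0.004, -1.0]]
ft_force: [4.0, 2.4, -4.2]
gripper_width: 38.7
```

```bash
python3 look.py 11
```

```text
t 17.62 pos [587.1 -58.5 166. ] xang 143.71 yang 53.71 q [-0.21  0.26 -0.19  1.12  0.    0.42] F [ 4.   2.4 -4.2] w 38.7
tool shift [-0.8 -1.3  0. ]
tau [ 0.58 -0.87  0.08]
[([624.0, -46.0, 187.0], 0.7)]
band centroid 201.76614699331844 [ 1.  1.  4. 15. 37. 47. 32. 11.  0.  0.  0.]
[]
```

Call:
{"name": "apply_moves", "arguments": {"moves": [[[0,0,0,0,0,2,30],[0,0,0,0,0,1,30],[0,0,0,0,0,0,30]]]}}

```text
t: 18.2
tool_pos: [587.2, -58.4, 166.0]
tool_rot: [[-0.774, 0.633, 0.001], [0.633, 0.774, 0.004], [0.002, 0.004, -1.0]]
ft_force: [4.5, 3.8, -5.0]
gripper_width: 39.2
```

```bash
python3 look.py 12
```

```text
t 18.2 pos [587.2 -58.4 166. ] xang 140.72 yang 50.72 q [-0.21  0.26 -0.19  1.12  0.    0.47] F [ 4.5  3.8 -5. ] w 39.2
tool shift [-0.9 -1.4  0. ]
tau [ 0.67 -0.94  0.08]
[([621.0, -49.0, 186.0], 0.59)]
band centroid 201.74725274725273 [ 1.  2.  4. 15. 38. 48. 32. 11.  1.  0.  0.]
[]
```

Call:
{"name": "apply_moves", "arguments": {"moves": [[[0,0,0,0,0,2,30],[0,0,0,0,0,0,30]]]}}

```text
t: 18.65
tool_pos: [587.3, -58.3, 166.0]
tool_rot: [[-0.752, 0.66, 0.001], [0.66, 0.752, 0.004], [0.002, 0.004, -1.0]]
ft_force: [5.3, 4.1, -5.0]
gripper_width: 38.9
```

```bash
python3 look.py 13
```

```text
t 18.65 pos [587.3 -58.3 166. ] xang 138.73 yang 48.73 q [-0.21  0.26 -0.19  1.12  0.    0.51] F [ 5.3  4.1 -5. ] w 38.9
tool shift [-0.9 -1.5 -0. ]
tau [ 0.71 -0.97  0.13]
[([622.0, -50.0, 187.0], 0.47)]
band centroid 201.7336244541484 [ 2.  1.  4. 16. 38. 48. 32. 11.  1.  0.  0.]
[]
```

Call:
{"name": "apply_moves", "arguments": {"moves": [[[0,0,0,0,0,2,30],[0,0,0,0,0,0,30],[0,0,0,0,0,0,30]]]}}

```text
t: 19.23
tool_pos: [587.2, -58.0, 166.0]
tool_rot: [[-0.729, 0.685, 0.001], [0.685, 0.729, 0.004], [0.002, 0.004, -1.0]]
ft_force: [4.5, 5.2, -4.9]
gripper_width: 38.5
```

```bash
python3 look.py 14
```

```text
t 19.23 pos [587.2 -58.  166. ] xang 136.8 yang 46.8 q [-0.21  0.26 -0.19  1.12  0.    0.54] F [ 4.5  5.2 -4.9] w 38.5
tool shift [-1.2 -1.6 -0. ]
tau [ 0.79 -0.94  0.39]
[([623.0, -47.0, 187.0], 0.64)]
band centroid 201.7596566523605 [ 2.  1.  4. 16. 38. 48. 34. 12.  0.  0.  0.]
[]
```

View pics/side14.png

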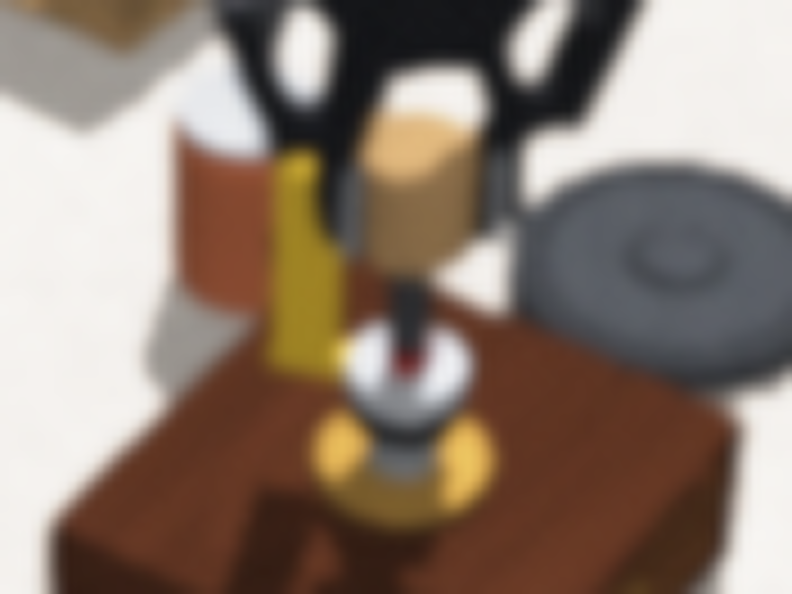

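View pics/side12.png

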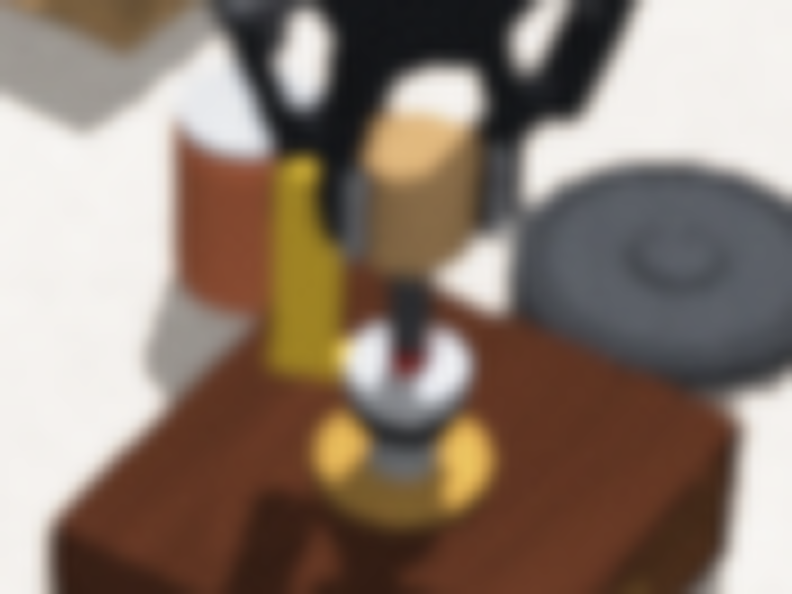

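The torque about z jumped from 0.13 to 0.39 N·m, which suggests the stop. One more small turn should confirm it.

Call:
{"name": "apply_moves", "arguments": {"moves": [[[0,0,0,0,0,1.5,30],[0,0,0,0,0,0,30],[0,0,0,0,0,0,30],[0,0,0,0,0,0,30]]]}}

```text
t: 19.92
tool_pos: [587.1, -57.8, 166.0]
tool_rot: [[-0.711, 0.703, 0.001], [0.703, 0.711, 0.005], [0.003, 0.004, -1.0]]
ft_force: [5.1, 5.2, -4.8]
gripper_width: 38.9
```

```bash
python3 look.py 15; python3 - <<'E'
from h import *
p=arm.get_image('side');save(p['color'],'sidefull.png')
for n in['drawer_front','candlestick_tall','candlestick_dark','trivet','tin','bowl','mug']:
    print(n,[(np.round(d['at']).tolist(),round(d['p'],2)) for d in arm.place_of(p,n)][:2])
E
```

```text
t 19.93 pos [587.1 -57.8 166. ] xang 135.35 yang 45.35 q [-0.21  0.26 -0.19  1.12  0.    0.57] F [ 5.1  5.2 -4.8] w 38.9
tool shift [-1.4 -1.7 -0. ]
tau [ 0.79 -0.88  0.58]
[([620.0, -48.0, 184.0], 0.6)]
band centroid 201.74505494505493 [ 1.  2.  5. 16. 38. 48. 31. 11.  1.  0.  0.]
[]
drawer_front [([500.0, -65.0, 30.0], 0.61), ([430.0, 155.0, 26.0], 0.6)]
candlestick_tall [([681.0, 126.0, 4.0], 0.71)]
candlestick_dark [([488.0, 490.0, -3.0], 0.86)]
trivet [([603.0, -270.0, -2.0], 0.87)]
tin [([740.0, -172.0, -0.0], 0.56)]
bowl [([377.0, 378.0, -1.0], 0.78)]
mug [([461.0, -529.0, -1.0], 0.98)]
```

The stop is confirmed: torque rises to 0.58 N·m while the lever stays put. The band is unchanged, the drawer is shut and the wares have not moved.

```bash
python3 -c "
from cell import arm
print(arm.hand_in())"
```

```text
the job is handed in; nothing more can be done
None
```

The job is handed in at about 20 s of the 58 s allowed; no verdict is reported. I worked on the larger dark wooden stand at about (587, -60). I pushed the drawer shut, gripped the knob, lifted the post about 39 mm and turned about 63° clockwise until the lever reached its stop. The hand is still holding the knob.

Last checks:
- **Drawer:** it stalled at 9 N when pushed and looks flush in the side picture. Its front measures about 500–502 mm in x, as expected when shut.
- **Post:** the arm's own travel gives about 39 mm, and the red band was at the ring's top and did not move during the turn. The image alone suggested 41–42 mm at first, still within the 6 mm allowed.
- **Lever:** the turning torque rose from 0.13 to 0.58 N·m while the lever stayed put. The network's last readings put it at about 16–20° in the world frame, against 19.8° expected when closed.
- **Grip:** the fingers read 38.9 mm on the 40 mm knob.
- **Other wares:** all six are within a few millimetres of where they started.
- **Failed check:** the network found no lever in the top view, because the hand hid it, so the lever reading comes from the side camera and the torque only.

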